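Butt the tool tray to the steriliser and hold its sprung hood half open

ROBOT

A 6-joint arm with a two-finger parallel gripper is mounted at the origin on the work surface. World frame = base frame: x ahead of the robot, y to its left, z up, the work surface at z = 0. Lengths are in m, angles in degrees, forces in N, time in s.
With the tool pointing down it reaches from about 0.4 to 0.825 m from the base axis. Payload 7 kg.
Tool frame: the origin (TCP) lies midway between the tips of the shut fingers; the grasp point (between the pads) lies r.grip_depth behind it (r.grip_depth is the distance from the TCP to the grasp point, in m); z points along the fingers, y is the line along which they close (so a half turn about z gives the same grasp; the last joint's range is limited). The gripper opens to 88 mm and grips with 3 to 60 N. Pads are 19 mm wide; open, the fingers measure 130 mm over their backs; the gripper's body (78 mm by 193 mm) begins 47 mm behind the grasp point.
Start: joints at [-58.952, 20.546, 0.682, 0, -70.136, -16.507], TCP at [0.169, -0.653, 0.227] pointing down, gripper open.
Joint ranges: [-176.03, 176.03], [-82.01, 121.73], [-58.28, 71.71], [-173.87, 95.51], [-174.79, -0.11], [-173.66, 173.66]. Speed limits (degrees/s): [136.94, 136.94, 172.46, 180, 180, 180].

INTERFACE

Orientations are given as [roll, pitch, yaw] about the fixed x, y, z axes, in that order (R = Rz(yaw) Ry(pitch) Rx(roll)).
In Python, from plant import r, imaging gives the robot as it stands (r), with the cameras (imaging).
- The arm moves only by the tool drive_effector, called after "Emit:" by a JSON object that holds its "api" and its "payload", one argument or row to a line. Schema: {"type":"object","properties":{"increments":{"type":"array","items":{"type":"object","properties":{"tx":{"type":"number"},"ty":{"type":"number"},"tz":{"type":"number"},"ax":{"type":"number"},"ay":{"type":"number"},"az":{"type":"number"}},"additionalProperties":false},"minItems":1,"maxItems":12},"jaw":{"type":"number"},"force":{"type":"number"},"only":{"type":"string"},"quiet":{"type":"boolean"},"lines":{"type":"string"}},"required":["increments"],"additionalProperties":false}. increments is a list of rows, 1 to 12 of them, each an object with the fields tx, ty, tz (the shift in m), ax, ay, az (a rotation vector in degrees); a field left out counts as zero; each row is the pose to reach, as a shift and turn from the pose commanded when the call began, along the tool's axes at that moment; what a row does not reach only later rows make up. A row lasts 1/12 s, in which the tool goes at most 0.0417 m and 7.16 degrees, less where a joint would pass 70% of its speed; a pose out of reach is approached as far as the arm can. jaw is the finger opening in m, set as the call begins (left out keeps the last). The fingers move at their own pace and stop on an object; force is the grip in N (left out, the last holds). Time passes only in rows, so rows that do not move let the fingers close. The tool returns the time, the measured TCP pose, the force, the opening and the grip force at its end. only (a regular expression) keeps the lines of the reply that match it, lines (a string "A,B") keeps lines A to B, and quiet returns only ok. Input that does not fit is refused with a message, and nothing moves.
- r.get_state(): the state, without advancing time (a new reading comes with each control period).
- imaging.capture(name): name is "scene" or "top" or "wrist"; returns a dict with "frame" (480x640x3 uint8, red, green, blue), "z_map" (480x640 float32, m along the optical axis (not along the pixel's ray), 0 where there is no reading), "fx", "fy", "cx", "cy" (pixels), "D" ([k1, k2, p1, p2, k3] as OpenCV has them; the pictures are not rectified), "cam_to_world" (4x4, takes a point from camera to world coordinates). Camera axes: x right, y down, z forward; pixel columns grow to the right and rows downward; lengths in m; the calibration is good to about 2 mm. A picture is of the moment at which its call begins.
- r.close_job(): hands the job in; it is judged then, once.
The state is a dict: "time_s": time; "joints": joint angles; "qd": joint speeds; "joint_torque": joint torques, N m; "tcp_pos": TCP position; "eef_rot": TCP orientation; "contact_force": force on the tool from outside, world axes, zero at the start; "moment": the same for the moment, N m; "gripper_width": finger opening in m; "gripper_force": force on a finger pad.
Only numpy, scipy, OpenCV 4.12 (cv2) and the standard library are available. Lean on these libraries where they do the work, as an engineer would, in place of code of your own. Each camera call takes 0.05 s, during which the arm holds its last target. There are 200 camera calls.

TASK

First push the loose instrument tray flush and square against the front of the tool steriliser, centred on it, so that no clean tool can drop between them. Then take the steriliser's sprung hood by its handle, raise it past its balance point to let the stale air out, keeping it in hand so that it does not swing away to its stop, and bring it back to hold it about ten degrees below the balance point, where it shades the lamp while I take the tools out. Finish still holding the hood there with the fingers, and do not disturb the jar and bottles.

Things in the scene. Friction and masses are not known exactly. Their poses are not given: they have to be found in the camera images.
- steriliser: Tool steriliser fixed to the desk, 180 mm deep (x), 300 wide (y), 125 high: grey base pan (rim 45 mm up) under a white hinged hood with a smoked window on top. Origin: centre of the base, on the desk; own -x points out of its front (towards the robot), +y left, z up. The base's flat front face is at own x = -90 mm, 7 to 45 mm up; the shut hood's front stands above it in the same plane.
- front (a point): Point at the middle of the base's front face, 20 mm above the desk; axes as the steriliser's.
- hood (a joint): Opening angle of the hood, rad: 0 shut, grows as its front edge rises, stop at 1.55. It weighs 0.95 kg and has torsion springs at the hinge. It balances at 0.85 rad (49 deg): below that it falls shut by itself, above it the springs swing it quickly up to the stop. Raising it takes 2.7 N at the handle when shut, less and less up to the balance point, 0.7 N ten degrees below it.
- hood_grip (a point): Grip point of the hood's handle, a black flat tongue amid the hood's front: 40 mm wide (y), 50 long (x), 14 thick (z), free on both sides, above and below. At mid width and thickness, 32 mm out from the hood's front, 77 mm up when shut. It turns about the hinge axis, which lies along the steriliser's y, 96 mm behind its origin and 47 mm up: 218 mm behind and 30 mm below this point when shut.
- tray: Loose stainless open tray, 105 mm (x) by 180 mm (y), 30 mm high, 0.2 to 0.4 kg, with a rolled rim 8 mm thick along the top of its four 4 mm walls; floor 4 mm thick. Origin at the centre of its underside; +x points to its long far side, the one that goes against the steriliser.
- tray_left (a point): Point on the outside of the tray's far long side (its +x side, 52.5 mm from the origin), 80 mm to the left (+y) of its middle, 20 mm above its underside.
- tray_right (a point): The same on the right: 80 mm to the right (-y) of the middle of the tray's far long side.
- polish: Bystander: small black nail polish bottle with a slim black cap, 32 mm across, 78 mm high. Origin at the centre of its underside.
- jar: Bystander: low glass jar with a white lid, 50 mm across, 54 mm high. Origin at the centre of its underside.
- spray: Bystander: green spray bottle with a white pump top, 53 mm across, 176 mm high, beside the steriliser. Origin at the centre of its underside.

How it is judged (in metres and radians):
On the way, in this order (a step that is already met when the one before it is completed fails the run):
1. the tray is butted flush, square and centred against the front of the steriliser (x of each of tray_left, tray_right in the frame of front above -0.003 m and y of tray in the frame of front between -0.025 and 0.025 m and angle between tray's own z axis and vertical below 0.05 rad), for 0.2 s.
2. the hood is raised past its balance point, in the fingers (value of joint hood above 0.9 rad and contact force between the fingers and hood above 0.1 N), for 0.2 s.
At the end, for the whole second after the job is handed in: Hood still, at 0.55 to 0.80 rad (3 to 17 degrees below its balance point), carried by the fingers (over 0.15 N) and nothing else; tray flat, both ends of its far side within 3 mm of the steriliser's front face, its middle within 25 mm of the steriliser's middle (all of step 1 and value of joint hood between 0.55 and 0.8 rad and velocity of joint hood between -0.05 and 0.05 rad/s and contact force between the fingers and hood above 0.15 N and contact force between hood and tray below 0.1 N and contact force between hood and spray below 0.1 N and contact force between hood and jar below 0.1 N and contact force between hood and polish below 0.1 N); the arm keeps its last pose, push and grip.
It fails at once if the hood swings away towards its stop (beyond 1.35 rad) (value of joint hood above 1.35 rad).
It fails at once if the polish bottle is disturbed (moved over 20 mm) (distance of polish from where it was at the start of the episode above 0.02 m).
It fails at once if the jar is disturbed (moved over 20 mm) (distance of jar from where it was at the start of the episode above 0.02 m).
It fails at once if the spray bottle is disturbed (moved over 20 mm) (distance of spray from where it was at the start of the episode above 0.02 m).
It also fails if it takes over 64 s, if anything falls off the work surface, if the arm or the gripper's body presses on something with over 40 N, if the wrist force passes 120 N, or if a joint passes its speed limit or range.

## Working session

There is one attempt and no reset: what is moved stays moved. The work goes in short steps, Python scripts to look and compute and a tool call to move; the robot and the scene stay as the last step left them, time stands still between calls to the robot, and variables do not carry over. Pictures are saved under pics/ and viewed, at most 10 in all, crops included, and the job is handed in when it is done.

```bash
ls; mkdir -p pics; cat > h.py <<'E'
import numpy as np, cv2
from plant import r, imaging
def save(c,name): cv2.imwrite(f'pics/{name}.png',cv2.cvtColor(c['frame'],cv2.COLOR_RGB2BGR))
def cloud(c):
    z=c['z_map']; H,W=z.shape
    v,u=np.mgrid[0:H,0:W]
    K=np.array([[c['fx'],0,c['cx']],[0,c['fy'],c['cy']],[0,0,1.]])
    p=cv2.undistortPoints(np.stack([u,v],-1).reshape(-1,1,2).astype(float),K,np.array(c['D'],float)).reshape(H,W,2)
    P=np.stack([p[...,0]*z,p[...,1]*z,z],-1); T=np.array(c['cam_to_world'])
    P=P@T[:3,:3].T+T[:3,3]; P[z==0]=np.nan
    return P
E
python3 - <<'E'
from h import *
s=r.get_state();print(s,r.grip_depth)
for n in('top','scene'):
    c=imaging.capture(n);save(c,n);np.savez(n+'.npz',P=cloud(c),**{k:c[k] for k in c})
    print(n,np.round(c['cam_to_world'],3).tolist())
E
```

```text
pics
plant.py
{'time_s': 0.0, 'joints': array([-5.89522079e+01,  2.05918797e+01,  6.35468706e-01, -2.00819669e-02,
       -7.01354297e+01, -1.65064944e+01]), 'qd': array([-0.04342394,  0.0185824 ,  0.03201856, -0.01176567,  0.08256172,
       -0.04248893]), 'joint_torque': array([-1.81423053e-03, -5.82722962e+01,  2.93051845e+01,  6.99702144e+00,
        6.79300865e-03, -1.65119905e-04]), 'tcp_pos': array([ 0.16933288, -0.65292738,  0.22563066]), 'eef_rot': array([ 1.79906580e+02, -7.99629986e-03, -1.65465535e+02]), 'contact_force': array([ 0.2523143 , -0.46727461,  0.20524963]), 'moment': array([ 0.0299848 ,  0.03038081, -0.02428247]), 'gripper_force': 0.0, 'gripper_width': 0.08787785562402595} 0.0188
top [[-0.002, -0.991, 0.133, 0.512], [-1.0, 0.003, 0.012, 0.0], [-0.012, -0.133, -0.991, 1.107], [0.0, 0.0, 0.0, 1.0]]
scene [[0.814, 0.401, -0.42, 1.156], [0.58, -0.536, 0.613, -0.701], [0.021, -0.743, -0.669, 0.873], [0.0, 0.0, 0.0, 1.0]]
```

View pics/top.png

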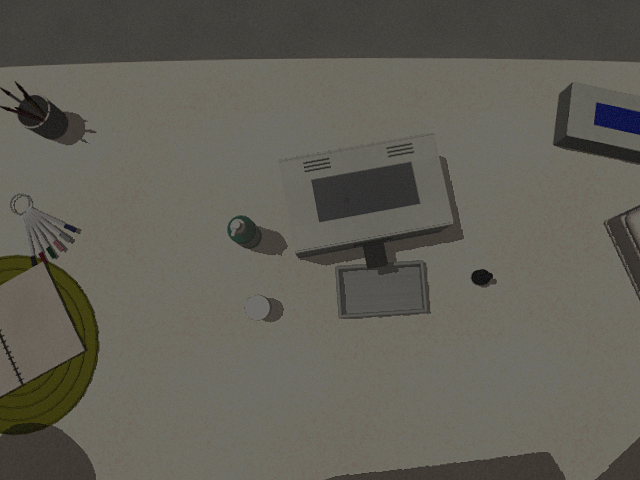

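View pics/scene.png

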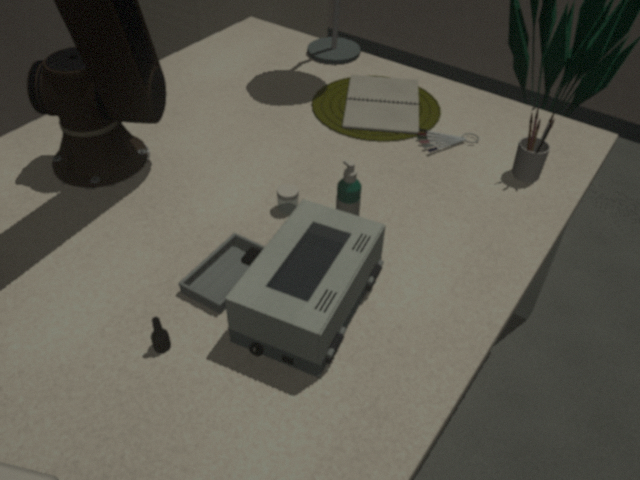

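The top view shows the steriliser at about (370,195), turned by several degrees, with its handle at (377,255). The tray is at (383,290), the jar at (258,307), the spray at (243,232) and the polish at (482,277). The scene view agrees.

```bash
python3 - <<'E'
from h import *
d=np.load('top.npz');P=d['P'];F=d['frame']
def reg(u0,u1,v0,v1,z0,z1):
    Q=P[v0:v1,u0:u1].reshape(-1,3);Q=Q[(Q[:,2]>z0)&(Q[:,2]<z1)];return Q
print('desk z',np.nanmedian(P[340:400,200:450,2]))
def rect(n,Q):
    q=cv2.minAreaRect((Q[:,:2]*1000).astype(np.float32)); print(n,len(Q),q,np.median(Q[:,2]));print(cv2.boxPoints(q).round(1).tolist())
rect('hood top',reg(270,470,120,260,.112,.14))
rect('tray rim',reg(325,440,255,325,.022,.04))
rect('handle',reg(355,400,242,275,.065,.1))
rect('jar',reg(235,285,285,330,.045,.065))
rect('spray',reg(215,285,205,260,.09,.2))
rect('polish',reg(465,500,262,292,.03,.09))
E
```

```text
desk z 0.0009755674658682434
hood top 15100 ((717.0795288085938, -79.16165161132812), (181.51405334472656, 300.308349609375), 10.205848693847656) 0.1267131416555446
[[601.2000122070312, 52.5], [654.4000244140625, -243.0], [833.0, -210.89999389648438], [779.7999877929688, 84.69999694824219]]
tray rim 986 ((537.6558837890625, -116.82746124267578), (105.55792236328125, 180.70993041992188), 3.4304039478302) 0.030147565630275208
[[479.6000061035156, -29.799999237060547], [490.3999938964844, -210.1999969482422], [595.7000122070312, -203.89999389648438], [584.9000244140625, -23.5]]
handle 561 ((602.3793334960938, -92.28883361816406), (50.02117156982422, 55.92825698852539), 9.567596435546875) 0.08422108224052671
[[573.0999755859375, -68.9000015258789], [582.4000244140625, -124.0], [631.7000122070312, -115.69999694824219], [622.4000244140625, -60.599998474121094]]
jar 514 ((500.8809814453125, 129.38916015625), (48.70637512207031, 47.59587097167969), 0.2950049638748169) 0.054612505985118576
[[476.3999938964844, 153.10000610351562], [476.70001220703125, 105.5], [525.4000244140625, 105.69999694824219], [525.0999755859375, 153.3000030517578]]
spray 662 ((647.9072875976562, 153.7201385498047), (50.58032989501953, 51.22205352783203), 24.062721252441406) 0.12913105842782924
[[614.4000244140625, 166.8000030517578], [635.2999877929688, 120.0], [681.4000244140625, 140.60000610351562], [660.5999755859375, 187.39999389648438]]
polish 211 ((560.4004516601562, -319.25067138671875), (30.790802001953125, 28.067861557006836), 5.467747211456299) 0.04016550198298119
[[543.7000122070312, -306.70001220703125], [546.4000244140625, -334.70001220703125], [577.0999755859375, -331.79998779296875], [574.4000244140625, -303.79998779296875]]
```

Emit:
{"api": "drive_effector", "payload": {
  "increments": [
    {"tx":-0.01,"ty":0.01},
    {"tx":-0.035,"ty":0.038},
    {"tx":-0.062,"ty":0.067,"az":1},
    {"tx":-0.089,"ty":0.096,"az":1},
    {"tx":-0.116,"ty":0.126,"az":2},
    {"tx":-0.143,"ty":0.155,"az":2},
    {"tx":-0.17,"ty":0.184,"az":3},
    {"tx":-0.198,"ty":0.214,"az":3},
    {"tx":-0.225,"ty":0.243,"az":4},
    {"tx":-0.252,"ty":0.272,"az":4.3},
    {"tx":-0.275,"ty":0.297,"az":4.3},
    {"tx":-0.29,"ty":0.314,"az":4.3}
  ],
  "jaw": 0.088
}}

```text
time_s: 1.1
tcp_pos: [0.372, -0.2738, 0.2267]
eef_rot: [180.0, 0.0, -169.7]
contact_force: [-0.2, 0.6, -0.6]
gripper_width: 0.0879
gripper_force: 0.0
```

Emit:
{"api": "drive_effector", "payload": {
  "increments": [
    {"tx":-0.01,"ty":0.01},
    {"tx":-0.03,"ty":0.031},
    {"tx":-0.055,"ty":0.058},
    {"tx":-0.08,"ty":0.085},
    {"tx":-0.1,"ty":0.106},
    {"tx":-0.11,"ty":0.117},
    {"tx":-0.11,"ty":0.117}
  ]
}}

```text
time_s: 1.68
tcp_pos: [0.4599, -0.1393, 0.2263]
eef_rot: [180.0, 0.0, -169.6]
contact_force: [-0.5, -0.0, 0.8]
gripper_width: 0.0877
gripper_force: 0.0
```

```bash
cat > w.py <<'E'
from h import *
from scipy.spatial.transform import Rotation as R
s=r.get_state();t=s['tcp_pos'];a=np.radians(10.2);O=np.array([.717,-.079,0])
M=np.array([[np.cos(a),np.sin(a),0],[-np.sin(a),np.cos(a),0],[0,0,1]])
print('t',s['time_s'],'tcp',t.round(4),'own',(M@(t-O)).round(4),'rot',s['eef_rot'].round(2),'F own',(M@s['contact_force']).round(2),'w',round(s['gripper_width'],4),'gf',s['gripper_force'],'j',s['joints'].round(0))
print('tool axes in own',(M@R.from_euler('xyz',s['eef_rot'],degrees=True).as_matrix()).T.round(3).tolist())
E
python3 w.py
```

```text
t 1.6833 tcp [ 0.4599 -0.1393  0.2263] own [-0.2637 -0.0139  0.2263] rot [ 1.7999e+02  1.0000e-02 -1.6959e+02] F own [-0.55  0.06  0.76] w 0.0877 gf 0.0 j [  7.   2. -23.  -0. -65. -86.]
tool axes in own [[-1.0, -0.004, -0.0], [-0.004, 1.0, 0.0], [0.0, 0.0, -1.0]]
```

Emit:
{"api": "drive_effector", "payload": {
  "increments": [
    {"tx":0.008,"ty":0.005,"tz":0.01},
    {"tx":0.016,"ty":0.01,"tz":0.04,"az":0.2},
    {"tx":0.016,"ty":0.01,"tz":0.075,"az":0.2},
    {"tx":0.016,"ty":0.01,"tz":0.11,"az":0.2},
    {"tx":0.016,"ty":0.01,"tz":0.145,"az":0.2},
    {"tx":0.016,"ty":0.01,"tz":0.175,"az":0.2},
    {"tx":0.016,"ty":0.01,"tz":0.195,"az":0.2},
    {"tx":0.016,"ty":0.01,"tz":0.207,"az":0.2},
    {"tx":0.016,"ty":0.01,"tz":0.212,"az":0.2},
    {"tx":0.016,"ty":0.01,"tz":0.212,"az":0.2}
  ]
}}

```text
time_s: 2.52
tcp_pos: [0.4401, -0.1351, 0.0136]
eef_rot: [180.0, -0.1, -170.0]
contact_force: [-0.7, -0.3, 0.4]
gripper_width: 0.0876
gripper_force: 0.0
```

```bash
python3 w.py
```

```text
t 2.5167 tcp [ 0.4401 -0.1351  0.0136] own [-0.2825 -0.0062  0.0136] rot [ 1.7999e+02 -1.5000e-01 -1.6998e+02] F own [-0.74 -0.15  0.45] w 0.0876 gf 0.0 j [  8.  16. -41.  -0. -34. -88.]
tool axes in own [[-1.0, 0.003, 0.003], [0.003, 1.0, 0.0], [-0.003, 0.0, -1.0]]
```

Emit:
{"api": "drive_effector", "payload": {
  "increments": [
    {"tx":-0.006},
    {"tx":-0.012},
    {"tx":-0.018},
    {"tx":-0.024},
    {"tx":-0.03},
    {"tx":-0.036},
    {"tx":-0.042},
    {"tx":-0.048},
    {"tx":-0.053},
    {"tx":-0.058},
    {"tx":-0.061},
    {"tx":-0.063}
  ]
}}

```text
time_s: 3.52
tcp_pos: [0.5037, -0.1238, 0.0145]
eef_rot: [180.0, -0.0, -170.0]
contact_force: [-3.2, -0.7, 1.1]
gripper_width: 0.0877
gripper_force: 1.0
```

```bash
python3 w.py
```

```text
t 3.5167 tcp [ 0.5037 -0.1238  0.0145] own [-0.2179 -0.0063  0.0145] rot [ 1.8000e+02 -1.0000e-02 -1.6995e+02] F own [-3.3  -0.12  1.14] w 0.0877 gf 0.9614272322505713 j [  8.  20. -33.  -0. -37. -88.]
tool axes in own [[-1.0, 0.003, 0.0], [0.003, 1.0, 0.0], [-0.0, 0.0, -1.0]]
```

Emit:
{"api": "drive_effector", "payload": {
  "increments": [
    {"tx":-0.001},
    {"tx":-0.002},
    {"tx":-0.003},
    {"tx":-0.004},
    {"tx":-0.005},
    {"tx":-0.006}
  ]
}}

```text
time_s: 4.02
tcp_pos: [0.5093, -0.1229, 0.0146]
eef_rot: [180.0, 0.0, -170.0]
contact_force: [-0.9, 1.1, -0.4]
gripper_width: 0.0875
gripper_force: 0.5
```

```bash
python3 w.py
python3 - <<'E'
from h import *
c=imaging.capture('top');save(c,'top2');P=cloud(c);np.savez('top2.npz',P=P)
Q=P[225:325,325:440].reshape(-1,3);Q=Q[(Q[:,2]>.022)&(Q[:,2]<.036)]
cv2.imwrite('pics/top2c.png',cv2.resize(cv2.imread('pics/top2.png')[200:350,290:490],None,fx=4,fy=4,interpolation=3))
E
```

```text
t 4.0167 tcp [ 0.5093 -0.1229  0.0146] own [-0.2122 -0.0064  0.0146] rot [ 1.8000e+02  1.0000e-02 -1.6996e+02] F own [-0.65  1.21 -0.45] w 0.0875 gf 0.45882669277489185 j [  8.  20. -33.  -0. -37. -88.]
tool axes in own [[-1.0, 0.003, -0.0], [0.003, 1.0, 0.0], [0.0, 0.0, -1.0]]
```

View pics/top2c.png

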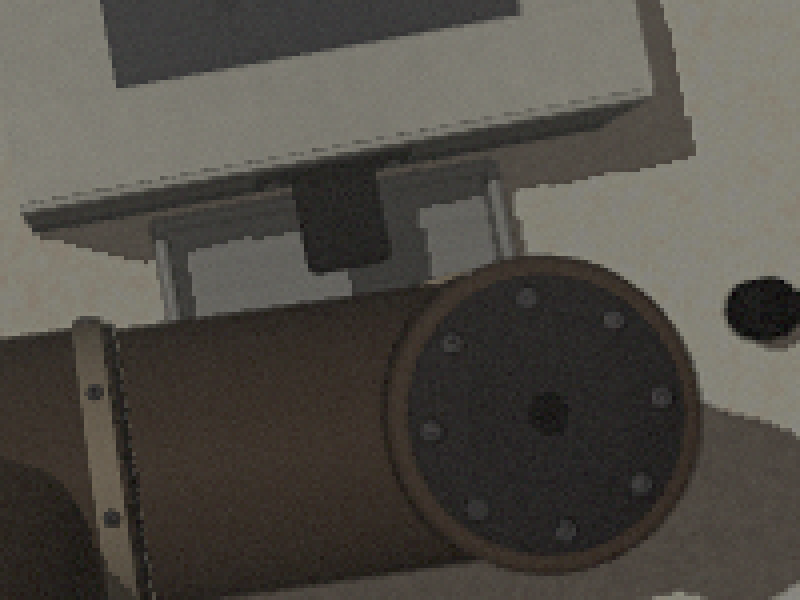

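The tray is now parallel to the hood, with its far edge at about (150..500, 225..165) in the crop. Only a few mm remain, so I'll push on until the force rises.

Emit:
{"api": "drive_effector", "payload": {
  "increments": [
    {"tx":-0.001},
    {"tx":-0.002},
    {"tx":-0.003},
    {"tx":-0.004},
    {"tx":-0.004}
  ]
}}

```text
time_s: 4.48
tcp_pos: [0.5135, -0.1222, 0.0146]
eef_rot: [-180.0, 0.0, -170.0]
contact_force: [-0.2, 0.2, -1.0]
gripper_width: 0.0878
gripper_force: 0.3
```

Emit:
{"api": "drive_effector", "payload": {
  "increments": [
    {"tx":-0.001},
    {"tx":-0.002},
    {"tx":-0.002}
  ]
}}

```text
time_s: 4.73
tcp_pos: [0.5146, -0.122, 0.0145]
eef_rot: [180.0, -0.1, -170.0]
contact_force: [-4.0, -0.5, 2.7]
gripper_width: 0.0872
gripper_force: 1.6
```

Emit:
{"api": "drive_effector", "payload": {
  "increments": [
    {"tx":-0.001},
    {"tx":-0.002},
    {"tx":-0.002}
  ]
}}

```text
time_s: 4.98
tcp_pos: [0.5147, -0.1219, 0.0143]
eef_rot: [180.0, -0.2, -170.0]
contact_force: [-8.1, -1.4, 5.8]
gripper_width: 0.0871
gripper_force: 4.1
```

```bash
python3 w.py
```

```text
t 4.9833 tcp [ 0.5147 -0.1219  0.0143] own [-0.2067 -0.0064  0.0143] rot [ 179.98   -0.24 -169.97] F own [-8.21  0.05  5.78] w 0.0871 gf 4.061353392899036 j [  8.  21. -32.  -0. -38. -88.]
tool axes in own [[-1.0, 0.003, 0.004], [0.003, 1.0, 0.0], [-0.004, 0.0, -1.0]]
```

Emit:
{"api": "drive_effector", "payload": {
  "increments": [
    {"tx":-0.001},
    {"tx":-0.002},
    {"tx":-0.002},
    {"tx":-0.002},
    {"tx":-0.002}
  ]
}}

```text
time_s: 5.4
tcp_pos: [0.5148, -0.1219, 0.014]
eef_rot: [180.0, -0.4, -170.0]
contact_force: [-12.6, -2.6, 10.0]
gripper_width: 0.0876
gripper_force: 6.2
```

Emit:
{"api": "drive_effector", "payload": {
  "increments": [
    {"tx":0.002},
    {"tx":0.005},
    {"tx":0.01},
    {"tx":0.02},
    {"tx":0.035},
    {"tx":0.055},
    {"tx":0.075,"tz":-0.01},
    {"tx":0.09,"tz":-0.03},
    {"tx":0.095,"tz":-0.06},
    {"tx":0.095,"tz":-0.09},
    {"tx":0.095,"tz":-0.12},
    {"tx":0.095,"tz":-0.13}
  ]
}}

```text
time_s: 6.4
tcp_pos: [0.4273, -0.1378, 0.149]
eef_rot: [-179.9, 0.4, -169.9]
contact_force: [0.3, 1.4, 1.1]
gripper_width: 0.0871
gripper_force: 0.0
```

```bash
python3 w.py
python3 - <<'E'
from h import *
c=imaging.capture('top');save(c,'top3');P=cloud(c);np.savez('top3.npz',P=P)
cv2.imwrite('pics/top3c.png',cv2.resize(cv2.imread('pics/top3.png')[200:350,290:490],None,fx=4,fy=4,interpolation=3))
def rect(n,Q):
    q=cv2.minAreaRect((Q[:,:2]*1000).astype(np.float32)); print(n,len(Q),q);print(cv2.boxPoints(q).round(1).tolist())
Q=P[225:325,325:440].reshape(-1,3);rect('tray',Q[(Q[:,2]>.022)&(Q[:,2]<.036)])
Q=P[235:280,355:400].reshape(-1,3);rect('handle',Q[(Q[:,2]>.068)&(Q[:,2]<.09)])
E
```

```text
t 6.4 tcp [ 0.4273 -0.1378  0.149 ] own [-0.2955 -0.0066  0.149 ] rot [-179.92    0.41 -169.91] F own [0.52 1.29 1.1 ] w 0.0871 gf 0.0 j [  7.   3. -33.   0. -54. -87.]
tool axes in own [[-1.0, 0.002, -0.007], [0.002, 1.0, -0.001], [0.007, -0.001, -1.0]]
tray 996 ((581.2184448242188, -129.23025512695312), (106.20755767822266, 234.8818359375), 10.454638481140137)
[[507.70001220703125, -23.399999618530273], [550.2999877929688, -254.39999389648438], [654.7999877929688, -235.10000610351562], [612.0999755859375, -4.099999904632568]]
handle 551 ((605.038330078125, -110.1740951538086), (49.23640060424805, 87.02320861816406), 12.609602928161621)
[[571.5, -73.0999984741211], [590.5, -158.0], [638.5999755859375, -147.3000030517578], [619.5999755859375, -62.29999923706055]]
```

View pics/top3c.png

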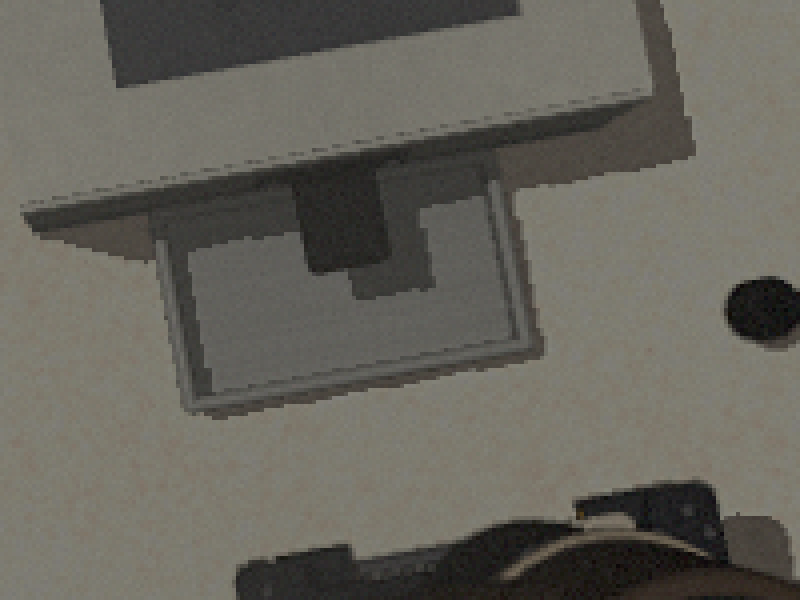

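The tray looks flush and square, with near corners at about (188,408) and (540,350). The handle tongue's tip corners are at (314,272) and (388,262). I'll check these numerically.

```bash
python3 - <<'E'
from h import *
d=np.load('top.npz');P1=np.load('top3.npz')['P']
T=d['cam_to_world'];K=np.array([[d['fx'],0,d['cx']],[0,d['fy'],d['cy']],[0,0,1.]])
a=np.radians(10.2);c,s=np.cos(a),np.sin(a);M=np.array([[c,s],[-s,c]])
def at(u,v,z):
    p=cv2.undistortPoints(np.array([[[u/4+290-.5+.125*3,v/4+200-.5+.375]]]),K,d['D']).ravel()
    q=T[:3,:3]@[p[0],p[1],1];k=(z-T[2,3])/q[2];w=T[:3,3]+k*q
    return w[:2].round(4),(M@(w[:2]-[.717,-.079])).round(4)
for n,u,v,z in[('nearL',188,408,.026),('nearR',540,350,.026),('tipL',314,272,.084),('tipR',388,262,.084),('rootR',380,172,.084),('rootL',293,186,.084),('hoodFL',22,208,.12),('hoodFR',655,96,.12)]:print(n,*at(u,v,z))
Q=P1[245:266,367:386].reshape(-1,3);Q=Q[(Q[:,2]>.06)];print('handle top',np.median(Q,0))
Q=np.load('top.npz')['P'][120:260,270:470].reshape(-1,3);Q=Q[(Q[:,2]>.112)&(Q[:,2]<.14)];print(np.percentile(Q[:,2],[5,50,95]))
E
```

```text
nearL [ 0.5117 -0.0276] [-0.193  0.087]
nearR [ 0.5399 -0.2052] [-0.1967 -0.0929]
tipL [ 0.5761 -0.0867] [-0.14    0.0174]
tipR [ 0.5808 -0.1222] [-0.1417 -0.0184]
rootR [ 0.6241 -0.1192] [-0.0985 -0.0231]
rootL [ 0.6175 -0.0772] [-0.0976  0.0194]
hoodFL [0.6039 0.0512] [-0.0882  0.1482]
hoodFR [ 0.6554 -0.2447] [-0.0899 -0.1522]
handle top [ 0.60062036 -0.10156493  0.08426312]
[0.12366588 0.12671314 0.12962344]
```

Emit:
{"api": "drive_effector", "payload": {
  "increments": [
    {"tx":-0.005,"ay":-4},
    {"tx":-0.015,"ay":-8},
    {"tx":-0.03,"ty":0.002,"ay":-12},
    {"tx":-0.05,"ty":0.004,"tz":0.005,"ay":-16},
    {"tx":-0.07,"ty":0.006,"tz":0.01,"ay":-20},
    {"tx":-0.09,"ty":0.006,"tz":0.014,"ay":-20},
    {"tx":-0.11,"ty":0.006,"tz":0.014,"ay":-20},
    {"tx":-0.127,"ty":0.006,"tz":0.014,"ay":-20},
    {"tx":-0.139,"ty":0.006,"tz":0.014,"ay":-20},
    {"tx":-0.146,"ty":0.006,"tz":0.014,"ay":-20},
    {"tx":-0.146,"ty":0.006,"tz":0.014,"ay":-20}
  ],
  "jaw": 0.088
}}

```text
time_s: 7.37
tcp_pos: [0.5689, -0.1061, 0.1302]
eef_rot: [-180.0, 20.0, -169.9]
contact_force: [0.2, -0.5, -0.5]
gripper_width: 0.0875
gripper_force: 0.0
```

```bash
python3 w.py
```

```text
t 7.3667 tcp [ 0.5689 -0.1061  0.1302] own [-0.1505 -0.0005  0.1302] rot [-180.     19.99 -169.95] F own [ 0.07 -0.53 -0.53] w 0.0875 gf 0.0 j [  8.   7. -34.  -1. -28. -87.]
tool axes in own [[-0.94, 0.002, -0.342], [0.003, 1.0, -0.0], [0.342, -0.001, -0.94]]
```

Emit:
{"api": "drive_effector", "payload": {
  "increments": [
    {"tx":-0.003,"tz":0.005},
    {"tx":-0.003,"tz":0.02},
    {"tx":-0.003,"tz":0.036},
    {"tx":-0.003,"tz":0.052},
    {"tx":-0.003,"tz":0.066},
    {"tx":-0.003,"tz":0.074},
    {"tx":-0.003,"tz":0.077},
    {"tx":-0.003,"tz":0.077}
  ]
}}

```text
time_s: 8.03
tcp_pos: [0.5963, -0.1014, 0.0585]
eef_rot: [180.0, 19.9, -170.0]
contact_force: [-0.7, 0.6, -0.3]
gripper_width: 0.0879
gripper_force: 0.0
```

```bash
python3 w.py
python3 - <<'E'
from h import *
c=imaging.capture('scene');save(c,'s4')
cv2.imwrite('pics/s4c.png',cv2.resize(cv2.imread('pics/s4.png')[170:370,130:400],None,fx=2.9,fy=2.9,interpolation=3))
E
```

```text
t 8.0333 tcp [ 0.5963 -0.1014  0.0585] own [-0.1228 -0.0007  0.0585] rot [ 179.99   19.92 -169.97] F own [-0.57  0.74 -0.29] w 0.0879 gf 0.0 j [  8.  15. -36.  -2. -19. -87.]
tool axes in own [[-0.94, 0.003, -0.341], [0.003, 1.0, 0.0], [0.341, -0.001, -0.94]]
```

View pics/s4c.png

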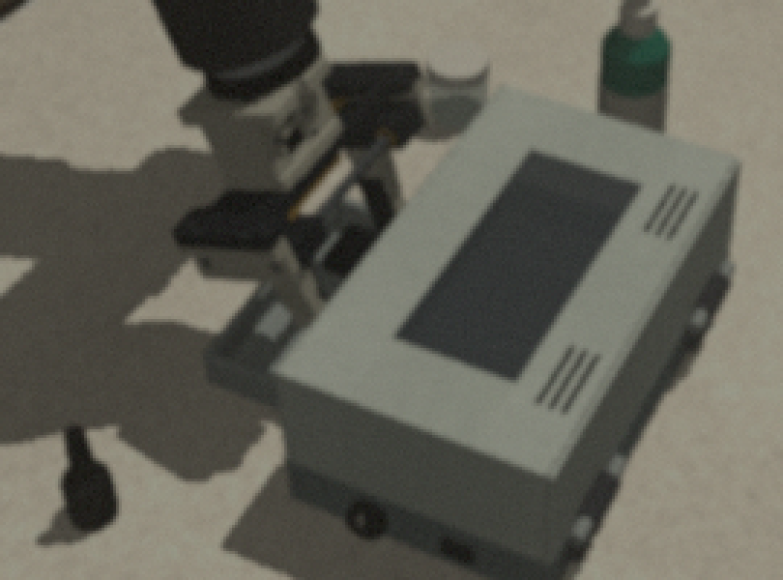

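The fingers straddle the black tongue at about (345,245) in the crop, and nothing is touched. Closing.

Emit:
{"api": "drive_effector", "payload": {
  "increments": [
    {},
    {},
    {},
    {},
    {},
    {},
    {},
    {}
  ],
  "jaw": 0.02,
  "force": 25
}}

```text
time_s: 8.75
tcp_pos: [0.5965, -0.0996, 0.0589]
eef_rot: [179.9, 20.0, -170.0]
contact_force: [-8.3, 45.7, 1.6]
gripper_width: 0.0401
gripper_force: 23.1
```

```bash
python3 w.py
python3 - <<'E'
# arc rows: tool t from 20 deg, grip follows hinge; rows in tool axes from start tool pose
import numpy as np
def pose(th,t):
    h=np.array([.096,.047]);g0=np.array([-.1292,.0762])-h
    c,s=np.cos(th),np.sin(th); g=np.array([g0[0]*c+g0[1]*s, -g0[0]*s+g0[1]*c])+h
    return g+.0188*np.array([np.sin(t),-np.cos(t)])
def rows(a,b,ta,tb,n):
    ta,tb=np.radians([ta,tb]);p0=pose(a,ta)
    x=np.array([-np.cos(ta),-np.sin(ta)]);z=np.array([np.sin(ta),-np.cos(ta)])
    for i in range(1,n+1):
        f=i/n;th=a+(b-a)*f;t=ta+(tb-ta)*f;d=pose(th,t)-p0
        print(f'[{d@x:.4f},0,{d@z:.4f},0,{np.degrees(ta-t):.1f},0]',end=',')
    print(round(b,3))
rows(0,.24,20,13.7,12);rows(.24,.48,13.7,7.4,12);rows(.48,.72,7.4,1,12);rows(.72,.96,1,-5,12);rows(.96,.68,-5,2,12)
E
```

```text
t 8.75 tcp [ 0.5965 -0.0996  0.0589] own [-0.1223  0.0011  0.0589] rot [ 179.9    19.97 -169.98] F own [-4.000e-02  4.643e+01  1.600e+00] w 0.0401 gf 23.09157371520996 j [  9.  15. -36.  -2. -19. -87.]
tool axes in own [[-0.94, 0.003, -0.342], [0.003, 1.0, 0.002], [0.342, 0.001, -0.94]]
[-0.0020,0,-0.0040,0,0.5,0],[-0.0040,0,-0.0080,0,1.1,0],[-0.0061,0,-0.0119,0,1.6,0],[-0.0083,0,-0.0158,0,2.1,0],[-0.0106,0,-0.0196,0,2.6,0],[-0.0129,0,-0.0234,0,3.1,0],[-0.0153,0,-0.0272,0,3.7,0],[-0.0178,0,-0.0308,0,4.2,0],[-0.0204,0,-0.0345,0,4.7,0],[-0.0231,0,-0.0381,0,5.3,0],[-0.0258,0,-0.0416,0,5.8,0],[-0.0285,0,-0.0450,0,6.3,0],0.24
[-0.0025,0,-0.0037,0,0.5,0],[-0.0050,0,-0.0074,0,1.0,0],[-0.0076,0,-0.0109,0,1.6,0],[-0.0103,0,-0.0145,0,2.1,0],[-0.0130,0,-0.0180,0,2.6,0],[-0.0158,0,-0.0214,0,3.1,0],[-0.0187,0,-0.0248,0,3.7,0],[-0.0217,0,-0.0281,0,4.2,0],[-0.0247,0,-0.0313,0,4.7,0],[-0.0278,0,-0.0345,0,5.2,0],[-0.0309,0,-0.0376,0,5.8,0],[-0.0341,
[... 334 characters left out ...]
0.0390,0,-0.0357,0,6.4,0],0.72
[-0.0033,0,-0.0029,0,0.5,0],[-0.0067,0,-0.0057,0,1.0,0],[-0.0101,0,-0.0085,0,1.5,0],[-0.0136,0,-0.0112,0,2.0,0],[-0.0172,0,-0.0138,0,2.5,0],[-0.0208,0,-0.0164,0,3.0,0],[-0.0244,0,-0.0189,0,3.5,0],[-0.0281,0,-0.0213,0,4.0,0],[-0.0319,0,-0.0236,0,4.5,0],[-0.0357,0,-0.0258,0,5.0,0],[-0.0395,0,-0.0280,0,5.5,0],[-0.0434,0,-0.0301,0,6.0,0],0.96
[0.0042,0,0.0029,0,-0.6,0],[0.0084,0,0.0059,0,-1.2,0],[0.0125,0,0.0090,0,-1.8,0],[0.0165,0,0.0122,0,-2.3,0],[0.0205,0,0.0155,0,-2.9,0],[0.0243,0,0.0189,0,-3.5,0],[0.0281,0,0.0224,0,-4.1,0],[0.0318,0,0.0260,0,-4.7,0],[0.0355,0,0.0296,0,-5.2,0],[0.0390,0,0.0334,0,-5.8,0],[0.0425,0,0.0372,0,-6.4,0],[0.0458,0,0.0411,0,-7.0,0],0.68
```

Lateral load of 46 N: the handle sits a little further to +y, so I'll recentre.

Emit:
{"api": "drive_effector", "payload": {
  "increments": [
    {"ty":0.001},
    {"ty":0.002},
    {"ty":0.002},
    {"ty":0.002}
  ]
}}

```text
time_s: 9.08
tcp_pos: [0.5965, -0.099, 0.0592]
eef_rot: [180.0, 20.0, -170.0]
contact_force: [-0.2, 4.4, 0.3]
gripper_width: 0.0394
gripper_force: 25.0
```

```bash
python3 w.py
```

```text
t 9.0833 tcp [ 0.5965 -0.099   0.0592] own [-0.1221  0.0016  0.0592] rot [ 179.99   19.99 -169.95] F own [0.6  4.33 0.34] w 0.0394 gf 24.997277855873108 j [  9.  15. -36.  -1. -19. -87.]
tool axes in own [[-0.94, 0.003, -0.342], [0.003, 1.0, 0.0], [0.342, -0.001, -0.94]]
```

Centred. Raising the first part.

Emit:
{"api": "drive_effector", "payload": {
  "increments": [
    {"tx":-0.002,"tz":-0.004,"ay":0.5},
    {"tx":-0.004,"tz":-0.008,"ay":1.1},
    {"tx":-0.006,"tz":-0.012,"ay":1.6},
    {"tx":-0.0083,"tz":-0.0158,"ay":2.1},
    {"tx":-0.0106,"tz":-0.0196,"ay":2.6},
    {"tx":-0.0129,"tz":-0.0234,"ay":3.1},
    {"tx":-0.0153,"tz":-0.0272,"ay":3.7},
    {"tx":-0.0178,"tz":-0.0308,"ay":4.2},
    {"tx":-0.0204,"tz":-0.0345,"ay":4.7},
    {"tx":-0.0231,"tz":-0.0381,"ay":5.3},
    {"tx":-0.0258,"tz":-0.0416,"ay":5.8},
    {"tx":-0.0285,"tz":-0.045,"ay":6.3}
  ]
}}

```text
time_s: 10.08
tcp_pos: [0.6077, -0.097, 0.1112]
eef_rot: [180.0, 13.6, -170.0]
contact_force: [3.1, 4.6, -4.4]
gripper_width: 0.0397
gripper_force: 25.0
```

```bash
python3 w.py
```

```text
t 10.0833 tcp [ 0.6077 -0.097   0.1112] own [-0.1107  0.0017  0.1112] rot [ 179.97   13.62 -169.97] F own [ 3.89  3.95 -4.45] w 0.0397 gf 24.998061954975128 j [  9.  14. -27.  -1. -36. -88.]
tool axes in own [[-0.972, 0.003, -0.235], [0.003, 1.0, 0.001], [0.235, -0.0, -0.972]]
```

Emit:
{"api": "drive_effector", "payload": {
  "increments": [
    {"tx":-0.0025,"tz":-0.0037,"ay":0.5},
    {"tx":-0.005,"tz":-0.0074,"ay":1},
    {"tx":-0.0076,"tz":-0.0109,"ay":1.6},
    {"tx":-0.0103,"tz":-0.0145,"ay":2.1},
    {"tx":-0.013,"tz":-0.018,"ay":2.6},
    {"tx":-0.0158,"tz":-0.0214,"ay":3.1},
    {"tx":-0.0187,"tz":-0.0248,"ay":3.7},
    {"tx":-0.0217,"tz":-0.0281,"ay":4.2},
    {"tx":-0.0247,"tz":-0.0313,"ay":4.7},
    {"tx":-0.0278,"tz":-0.0345,"ay":5.2},
    {"tx":-0.0309,"tz":-0.0376,"ay":5.8},
    {"tx":-0.0341,"tz":-0.0407,"ay":6.3}
  ]
}}

```text
time_s: 11.08
tcp_pos: [0.6307, -0.0928, 0.1586]
eef_rot: [180.0, 7.3, -170.0]
contact_force: [1.8, 5.0, -6.4]
gripper_width: 0.0395
gripper_force: 25.0
```

```bash
python3 w.py
```

```text
t 11.0833 tcp [ 0.6307 -0.0928  0.1586] own [-0.0874  0.0017  0.1586] rot [ 179.95    7.29 -169.98] F own [ 2.6   4.57 -6.41] w 0.0395 gf 24.998571574687958 j [  9.  16. -16.  -0. -51. -89.]
tool axes in own [[-0.992, 0.003, -0.127], [0.003, 1.0, 0.001], [0.127, 0.0, -0.992]]
```

Emit:
{"api": "drive_effector", "payload": {
  "increments": [
    {"tx":-0.0029,"tz":-0.0033,"ay":0.5},
    {"tx":-0.0059,"tz":-0.0066,"ay":1.1},
    {"tx":-0.0089,"tz":-0.0098,"ay":1.6},
    {"tx":-0.012,"tz":-0.0129,"ay":2.1},
    {"tx":-0.0152,"tz":-0.016,"ay":2.7},
    {"tx":-0.0185,"tz":-0.019,"ay":3.2},
    {"tx":-0.0217,"tz":-0.022,"ay":3.7},
    {"tx":-0.0251,"tz":-0.0249,"ay":4.3},
    {"tx":-0.0285,"tz":-0.0277,"ay":4.8},
    {"tx":-0.032,"tz":-0.0304,"ay":5.3},
    {"tx":-0.0355,"tz":-0.0331,"ay":5.9},
    {"tx":-0.039,"tz":-0.0357,"ay":6.4}
  ]
}}

```text
time_s: 12.08
tcp_pos: [0.6641, -0.0867, 0.1989]
eef_rot: [179.9, 0.9, -170.0]
contact_force: [0.2, 4.6, -4.8]
gripper_width: 0.04
gripper_force: 25.0
```

```bash
python3 w.py
```

```text
t 12.0833 tcp [ 0.6641 -0.0867  0.1989] own [-0.0535  0.0018  0.1989] rot [ 179.93    0.86 -169.97] F own [ 0.97  4.52 -4.82] w 0.04 gf 24.998828172683716 j [  9.  21.  -3.  -0. -66. -89.]
tool axes in own [[-1.0, 0.003, -0.015], [0.003, 1.0, 0.001], [0.015, 0.001, -1.0]]
```

```bash
python3 - <<'E'
from h import *
c=imaging.capture('scene');save(c,'s5')
cv2.imwrite('pics/s5c.png',cv2.resize(cv2.imread('pics/s5.png')[130:370,130:420],None,fx=2.4,fy=2.4,interpolation=3))
E
```

```text
(no output)
```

View pics/s5c.png

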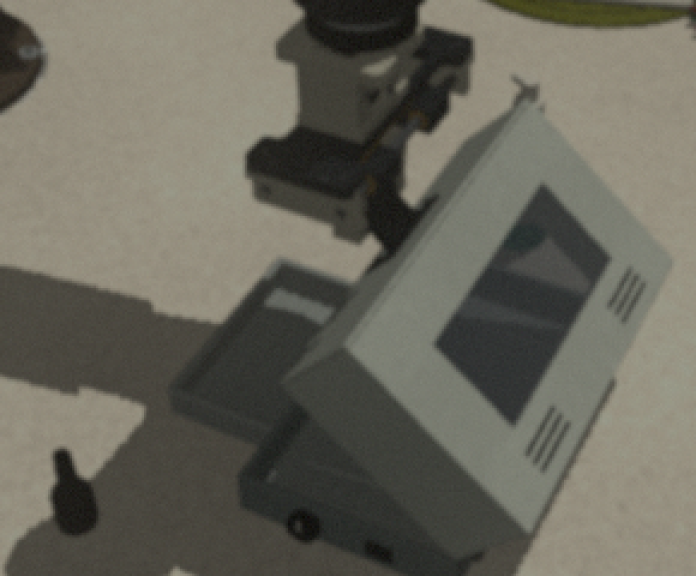

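The hood is rising in the fingers at (390,220), and the tray stays put against the base at (200..350, 270..440). Next, past the balance point to 0.96 rad, then hold.

Emit:
{"api": "drive_effector", "payload": {
  "increments": [
    {"tx":-0.0033,"tz":-0.0029,"ay":0.5},
    {"tx":-0.0067,"tz":-0.0057,"ay":1},
    {"tx":-0.0101,"tz":-0.0085,"ay":1.5},
    {"tx":-0.0136,"tz":-0.0112,"ay":2},
    {"tx":-0.0172,"tz":-0.0138,"ay":2.5},
    {"tx":-0.0208,"tz":-0.0164,"ay":3},
    {"tx":-0.0244,"tz":-0.0189,"ay":3.5},
    {"tx":-0.0281,"tz":-0.0213,"ay":4},
    {"tx":-0.0319,"tz":-0.0236,"ay":4.5},
    {"tx":-0.0357,"tz":-0.0258,"ay":5},
    {"tx":-0.0395,"tz":-0.028,"ay":5.5},
    {"tx":-0.0434,"tz":-0.0301,"ay":6}
  ]
}}

```text
time_s: 13.13
tcp_pos: [0.7065, -0.0791, 0.2299]
eef_rot: [179.9, -5.1, -170.0]
contact_force: [-0.5, 5.9, -3.3]
gripper_width: 0.04
gripper_force: 25.0
```

Emit:
{"api": "drive_effector", "payload": {
  "increments": [
    {"tx":-0.002,"tz":-0.001},
    {"tx":-0.004,"tz":-0.002},
    {"tx":-0.004,"tz":-0.002},
    {"tx":-0.004,"tz":-0.002},
    {"tx":-0.004,"tz":-0.002},
    {"tx":-0.004,"tz":-0.002}
  ]
}}

```text
time_s: 13.63
tcp_pos: [0.7106, -0.0783, 0.232]
eef_rot: [179.9, -5.1, -169.9]
contact_force: [-0.5, 6.6, -1.5]
gripper_width: 0.04
gripper_force: 25.0
```

```bash
cat > ang.py <<'E'
from w import *
Rm=M@R.from_euler('xyz',s['eef_rot'],degrees=True).as_matrix()
g=M@(t-O)-.0188*Rm[:,2]-[.096,0,.047]
print('hood est',np.arctan2(g[2],-g[0])-np.radians(7.6),'r',np.hypot(g[0],g[2]))
E
python3 ang.py
```

```text
t 13.6333 tcp [ 0.7106 -0.0783  0.232 ] own [-0.0062  0.0018  0.232 ] rot [ 179.94   -5.06 -169.94] F own [ 0.69  6.58 -1.48] w 0.04 gf 24.99978393316269 j [  9.  27.  12.   0. -79. -89.]
tool axes in own [[-0.996, 0.002, 0.088], [0.002, 1.0, 0.001], [-0.088, 0.001, -0.996]]
hood est 0.9796048193021394 r 0.22718978489335198
```

Emit:
{"api": "drive_effector", "payload": {
  "increments": [
    {"tx":0.0042,"tz":0.0029,"ay":-0.6},
    {"tx":0.0084,"tz":0.0059,"ay":-1.2},
    {"tx":0.0125,"tz":0.009,"ay":-1.8},
    {"tx":0.0165,"tz":0.0122,"ay":-2.3},
    {"tx":0.0205,"tz":0.0155,"ay":-2.9},
    {"tx":0.0243,"tz":0.0189,"ay":-3.5},
    {"tx":0.0281,"tz":0.0224,"ay":-4.1},
    {"tx":0.0318,"tz":0.026,"ay":-4.7},
    {"tx":0.0355,"tz":0.0296,"ay":-5.2},
    {"tx":0.039,"tz":0.0334,"ay":-5.8},
    {"tx":0.0425,"tz":0.0372,"ay":-6.4},
    {"tx":0.0458,"tz":0.0411,"ay":-7}
  ]
}}

```text
time_s: 14.63
tcp_pos: [0.662, -0.0872, 0.1965]
eef_rot: [180.0, 2.0, -169.9]
contact_force: [-6.5, 6.9, 6.9]
gripper_width: 0.04
gripper_force: 25.0
```

Emit:
{"api": "drive_effector", "payload": {
  "increments": [
    {"tx":0.002,"tz":0.0025},
    {"tx":0.004,"tz":0.005},
    {"tx":0.004,"tz":0.005},
    {"tx":0.004,"tz":0.005},
    {"tx":0.004,"tz":0.005},
    {"tx":0.004,"tz":0.005},
    {"tx":0.004,"tz":0.005},
    {"tx":0.004,"tz":0.005},
    {"tx":0.004,"tz":0.005}
  ]
}}

```text
time_s: 15.38
tcp_pos: [0.6569, -0.0881, 0.1913]
eef_rot: [180.0, 1.9, -170.0]
contact_force: [-11.2, 7.7, 9.4]
gripper_width: 0.0394
gripper_force: 25.0
```

```bash
python3 ang.py
python3 - <<'E'
from h import *
d=np.load('top.npz')['P']
c=imaging.capture('top');save(c,'top6');P=cloud(c)
cv2.imwrite('pics/top6c.png',cv2.resize(cv2.imread('pics/top6.png')[120:330,220:500],None,fx=2.8,fy=2.8,interpolation=3))
# hood slope from window area in steriliser frame
for n,(u0,u1,v0,v1,z0,z1) in {'jar':(235,285,285,330,.045,.065),'polish':(465,500,262,292,.03,.09),'spray':(215,285,205,260,.09,.2)}.items():
    for X in(d,P):
        Q=X[v0:v1,u0:u1].reshape(-1,3);Q=Q[(Q[:,2]>z0)&(Q[:,2]<z1)];print(n,Q.mean(0).round(4))
Q=P[110:200,310:440].reshape(-1,3);Q=Q[Q[:,2]>.1];Q=Q-Q.mean(0);
n=np.linalg.svd(Q,full_matrices=False)[2][2];print('top normal tilt rad',np.arccos(abs(n[2])))
E
```

```text
t 15.3833 tcp [ 0.6569 -0.0881  0.1913] own [-0.0607  0.0017  0.1913] rot [ 179.96    1.85 -169.95] F own [-9.63  9.57  9.44] w 0.0394 gf 25.002934634685516 j [  9.  20.  -5.  -0. -63. -89.]
tool axes in own [[-0.999, 0.003, -0.032], [0.003, 1.0, 0.001], [0.032, 0.001, -0.999]]
hood est 0.6708759213421105 r 0.22663807948576462
jar [0.5015 0.1292 0.0546]
jar [nan nan nan]
polish [ 0.5594 -0.3166  0.0499]
polish [ 0.5592 -0.3165  0.0501]
spray [0.6441 0.1497 0.1368]
spray [nan nan nan]
top normal tilt rad 1.200374454224245<stdin>:8: RuntimeWarning: Mean of empty slice.
  ret = um.true_divide(
```

View pics/top6c.png

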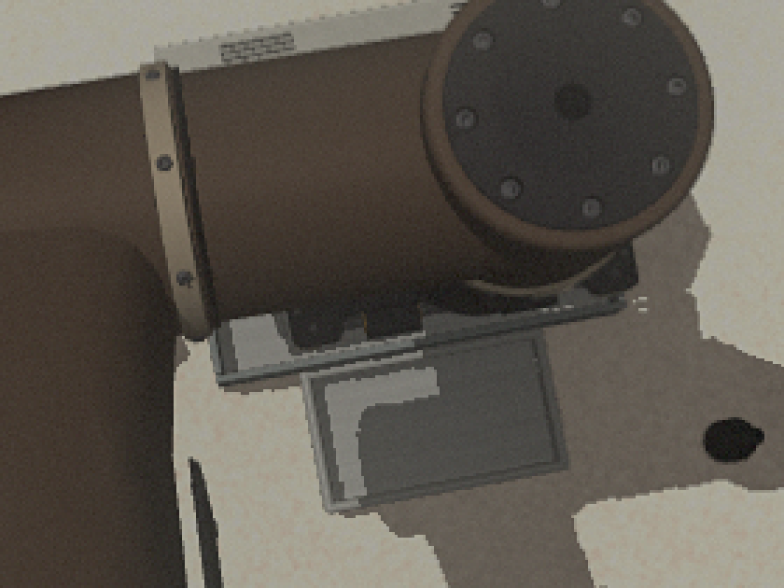

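The tray still lies square against the base, with its far edge running from (305,375) to (545,335). I'll relieve the small radial preload, then check the jar and spray from the scene camera.

Emit:
{"api": "drive_effector", "payload": {
  "increments": [
    {"tx":0.0005,"ty":0.0003,"tz":-0.0005},
    {"tx":0.001,"ty":0.0005,"tz":-0.001},
    {"tx":0.0013,"ty":0.0005,"tz":-0.0013},
    {"tx":0.0013,"ty":0.0005,"tz":-0.0013},
    {"tx":0.0013,"ty":0.0005,"tz":-0.0013},
    {"tx":0.0013,"ty":0.0005,"tz":-0.0013}
  ]
}}

```text
time_s: 15.93
tcp_pos: [0.6569, -0.0881, 0.1914]
eef_rot: [180.0, 2.0, -170.0]
contact_force: [-3.2, 4.5, 2.7]
gripper_width: 0.0398
gripper_force: 25.0
```

```bash
python3 ang.py
python3 - <<'E'
from h import *
c=imaging.capture('scene');save(c,'s7');P=cloud(c)
cv2.imwrite('pics/s7c.png',cv2.resize(cv2.imread('pics/s7.png')[130:370,130:420],None,fx=2.4,fy=2.4,interpolation=3))
a=np.radians(10.2);M=np.array([[np.cos(a),np.sin(a)],[-np.sin(a),np.cos(a)]])
T=np.load('top.npz')['P']
for box in ((600,690,120,190,.06,.2),(470,530,100,160,.03,.08)):
    Q=P.reshape(-1,3);x0,x1,y0,y1,z0,z1=box
    for Q in(np.load('scene.npz')['P'].reshape(-1,3),P.reshape(-1,3)):
        m=(Q[:,0]*1e3>x0)&(Q[:,0]*1e3<x1)&(Q[:,1]*1e3>y0)&(Q[:,1]*1e3<y1)&(Q[:,2]>z0)&(Q[:,2]<z1);print(m.sum(),Q[m].mean(0).round(4) if m.any() else '')
# hood top plane
Q=P[200:330,290:380];Q=Q.reshape(-1,3);Q=Q[Q[:,2]>.09];o=Q@np.array([np.cos(a),np.sin(a),0])
for _ in range(3):
    m=Q.mean(0);n=np.linalg.svd(Q-m,full_matrices=False)[2][2];d=abs((Q-m)@n);Q=Q[d<np.percentile(d,85)]
print('hood tilt',np.arccos(abs(n[2])),len(Q))
E
```

```text
t 15.9333 tcp [ 0.6569 -0.0881  0.1914] own [-0.0608  0.0017  0.1914] rot [ 179.99    1.96 -169.96] F own [-2.34  4.98  2.69] w 0.0398 gf 25.00465214252472 j [  9.  20.  -5.  -0. -63. -89.]
tool axes in own [[-0.999, 0.003, -0.034], [0.003, 1.0, 0.0], [0.034, 0.0, -0.999]]
hood est 0.6706620052095242 r 0.2266947666943409
979 [0.6554 0.1439 0.1155]
180 [0.6519 0.1556 0.1579]
385 [0.5069 0.1253 0.0483]
41 [0.5236 0.1366 0.0446]
hood tilt 0.6595646962463929 6789
```

View pics/s7c.png

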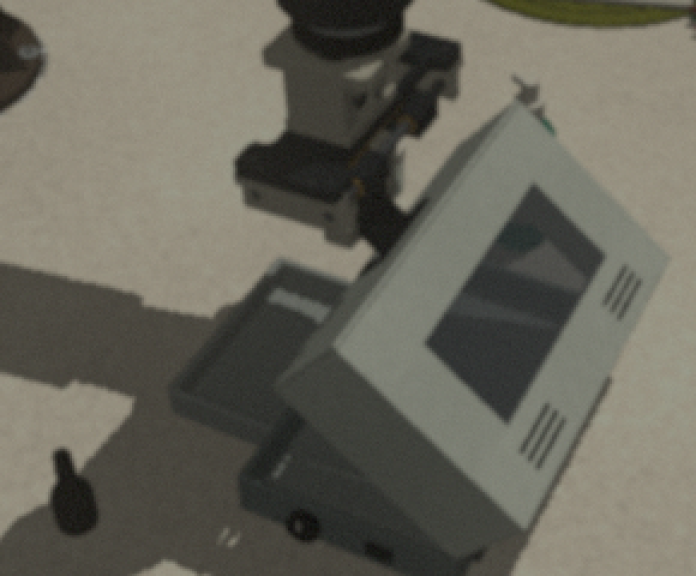

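The hood is held at about 0.66 rad, measured from the picture (0.67 from the arm pose). The tray is flush, and the bottles are upright in their places (polish at (73,495), spray top at (525,90)). Handing in.

```bash
python3 -c "
from plant import r, imaging
print(r.close_job())"
```

```text
the job is handed in; nothing more can be done
None
```

I handed the job in at about 16 s: the tray is flush and centred against the steriliser, and the fingers hold the hood at about 0.67 rad, ten degrees below balance. I raised it to about 0.98 rad first. The polish has not moved and the spray was in place, but the jar was mostly hidden in the last pictures, so I could not re-measure it; the hand-in returned no verdict.

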